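# Set the contact tester, then probe two test points on a lead-frame carrier

### The arm

A 6-joint arm with a two-finger parallel gripper is mounted at the origin on the work surface. World frame = base frame: x ahead of the robot, y to its left, z up, the work surface at z = 0. Lengths are in m, angles in rad, forces in N, time in s.
With the tool pointing down it reaches from about 0.25 to 0.775 m from the base axis. Payload 4 kg.
Tool frame: the origin (TCP) lies midway between the tips of the shut fingers; the grasp point (between the pads) lies 19 mm behind it; z points along the fingers, y is the line along which they close (so a half turn about z gives the same grasp; the last joint's range is limited). The gripper opens to 94 mm and grips with 3 to 60 N. Pads are 16 mm wide; open, the fingers measure 119 mm over their backs; the gripper's body (75 mm by 177 mm) begins 78 mm behind the grasp point.
Start: joints at [-1.406, 0.087, 1.371, -0, 1.684, -0.103], TCP at [0.146, -0.53, 0.206] pointing down, gripper open.
Joint ranges: [-3.1, 3.1], [-0.76, 2.03], [0.27, 2.55], [-1.08, 4.22], [0.17, 2.65], [-2.57, 2.57]. Speed limits (rad/s): [2.79, 2.79, 3.14, 3.14, 3.14, 3.14].

### API

Orientations are given as [roll, pitch, yaw] about the fixed x, y, z axes, in that order (R = Rz(yaw) Ry(pitch) Rx(roll)).
In Python, from bench import robot gives the robot as it stands. The module is installed in compiled form; this text tells all that it offers.
- The arm moves only by the tool arm_command, never from a script. Its argument "targets" is a list of rows, each a list of 4 numbers: the shift along the world's x, y, z as a fraction of full scale, then the turn about the world's z as a fraction of full scale. A call has 1 to 8 rows; each row is the pose to reach, as a shift and turn from the pose commanded when the call began; what a row does not reach only later rows make up. Full scale, the value 1, is 0.5 m for a shift and 120 degrees for a turn. A row lasts 1/12 s, in which the tool goes at most 41.7 mm and 7.16 degrees, less where a joint would pass 70% of its speed; a pose out of reach is approached as far as the arm can. A call with a number of a shift or a turn outside -1 to 1 is refused whole. A call with a gripper value outside its range is refused whole. "claw" is the closure, from 0 (fully open) to 1 (shut), set as the call begins (left out, the last holds). The fingers move at their own pace and stop on an object; the grip force is fixed at half the most. Time passes only in rows, so rows that repeat a pose let the fingers close. It gives the time, the measured TCP pose, the force, the opening and the grip force at its end, in the units of the state.
- robot.get_obs(): the state, without advancing time (a new reading comes with each control period).
- robot.snapshot(name): name is "scene" or "top" or "wrist"; returns the picture (480x640x3 uint8, red, green, blue); there is no depth.
- robot.camera_info(name): a dict with "vfov" (degrees; the focal length in pixels is half the picture's height over the tangent of half this angle, whatever the lens; pixels are square), "cx", "cy" (the principal point, pixels), "extrinsics" (4x4, takes a point from camera to world coordinates); the wrist camera has in their place "T_tool_cam" (4x4, takes a point from camera to tool coordinates, whose origin is the TCP and whose axes are the flange's). Camera axes: x right, y up, looking along -z (the intrinsics and any distortion apply to the point x, -y, -z); pixel columns grow to the right and rows downward; lengths in m; the calibration is good to about 2 mm. A picture is of the moment at which its call begins: read the wrist's pose just before it. camera_info takes no time and is no camera call.
- robot.close_job(): hands the job in; it is judged then, once.
The state is a dict: "time": time; "joint_positions": joint angles; "qvel": joint speeds; "joint_torque": joint torques, N m; "tool_pos": TCP position; "ee_rot": TCP orientation; "wrist_force": force on the tool from outside, world axes, zero at the start; "wrist_torque": the same for the moment, N m; "width": finger opening in m; "finger_force": force on a finger pad.
Only numpy, scipy, OpenCV 4.12 (cv2) and the standard library are available. Lean on these libraries where they do the work, as an engineer would, in place of code of your own. Each camera call takes 0.05 s, during which the arm holds its last target. There are 200 camera calls.

### The job

Turn the tester's knob until its needle stands on the green mark. Then take the spring-tipped probe and touch its pin gently, for about half a second each, to the gold centre of the red test point and after that of the blue one, without touching the black one. Finally hang the probe upright in its fork again, with the needle still on the mark and the carrier stack, jar and mouse left where they are.

Things in the scene. Friction and masses are not known exactly. Their poses are not given: they have to be found in the camera images.
- tester: grey instrument box fixed to the bench, 200 (x) x 140 (y) x 55 mm high. Origin: centre of its underside. On its flat top: the black knob on the -x part, and a white round dial of 116 mm diameter on the +x part, centred 30 mm to +x of the box centre
- knob (a joint): angle of the tester's knob, rad, 0 to 3.2; grows when turned clockwise seen from above; stays where it is left (friction 0.03 N m). At 0 the knob's grip bar lies along the tester's x axis; at value q the bar is turned clockwise by q
- knob_grip (a point): point on the knob's vertical axis at the height to grip: 55 mm to -x of the tester's centre, 37 mm above the box top (z 92 mm). The grip bar is 42 mm long, 14 mm thick; it runs from 8 mm over to 38 mm over the round skirt's underside (skirt 44 mm across), top at z 99 mm. Its orientation turns with the knob, x along the bar
- needle (a joint): angle of the red needle, rad, always half the knob angle; grows clockwise seen from above. At 0 the needle points 0.8 rad to the left (counter-clockwise) of the tester's +x axis. It cannot be pushed, only the knob moves it
- needle_tip (a point): end of the thin red needle, 48 mm from its pivot, the dial centre. x axis along the needle, outward
- mark_point (a point): middle of the green mark on the dial at the needle tip's radius (48 mm from the dial centre); the mark is a green bar 14 mm long and 8 mm wide, lying radially. The needle always starts counter-clockwise of it, so the knob must go clockwise by 0.6 to 1.7 rad. x axis radial, outward
- holder: dark work holder fixed to the bench, 200 x 140 x 30 mm, with a perforated aluminium lead-frame carrier (130 x 120 mm) on it, carrier top at z 42 mm. Origin: centre of the underside. The three round test points lie on the carrier, in any arrangement, about 70 mm apart
- point_red: red test point fixed on the carrier: flat red disc 24 mm across with a gold (brass) button in its centre, 12 mm across, that stands 4 mm over the carrier. Only the gold button counts. Origin: centre of its underside (z 42 mm); gold top at z 46 mm
- point_blue: the same with a blue disc
- point_black: the same with a black disc: not to be touched
- rest: grey forked rest fixed to the bench, base 100 x 90 mm. Two level prongs along its x axis, 70 mm long (x -35 to +35 mm), 14 mm wide, 8 mm thick, with a 22 mm gap between them; their tops are at z 90 mm. Open towards its -x, a post closes the +x end from x 35 mm on. Origin: centre under the prongs, at bench height
- rest_seat (a point): point midway between the prongs at the height of their tops (z 90 mm), where the probe's axis belongs when it hangs
- probe: loose hand probe, 100 g, 135 mm long, hanging upright in the rest: orange round handle 24 mm across (61 to 135 mm above the pin's end), black collar 40 mm across (55 to 61 mm) that rests on the prongs, steel barrel 12 mm across (12 to 55 mm), brass pin 5 mm across. Origin: the free end of the extended pin, z up along the axis; hanging, the origin is at z 35 mm
- probe_pin: the brass spring pin with its round end at the probe's lower end. It yields into the barrel by up to 8 mm: 1.5 N at the start, 3.9 N when fully in, then it is solid. Origin: its free end
- probe_tip (a point): free end of the brass pin (moves with the pin)
- probe_grip (a point): point on the axis of the orange handle, 100 mm above the end of the extended pin: where to grip, from above, any yaw
- carriers: loose stack of four aluminium lead-frame carriers, 90 x 150 x 40 mm, 0.9 kg. Bystander. Origin: centre of the underside
- jar: loose amber jar with blue cap, 52 mm across, 70 mm high. Bystander. Origin: centre of the underside
- mouse: black computer mouse, 105 x 60 x 32 mm, loose. Bystander. Origin: centre of the underside

How it is judged:
On the way, in this order (a step that is already met when the one before it is completed fails the run):
1. the needle tip is within 4 mm of the middle of the green mark, for 0.3 s (horizontal distance between needle_tip and mark_point below 0.004 m), for 0.3 s.
2. the probe's pin presses on the gold button of the red test point for 0.2 s, with the needle on the mark (contact force between probe_pin and point_red above 0.5 N and horizontal distance between needle_tip and mark_point below 0.004 m), for 0.2 s.
3. then the pin presses on the gold button of the blue test point for 0.2 s (contact force between probe_pin and point_blue above 0.5 N and horizontal distance between needle_tip and mark_point below 0.004 m), for 0.2 s.
At the end, for the whole second after the job is handed in: The needle tip is within 4 mm of the middle of the green mark; the probe hangs in its fork, its collar flat on both prongs (height within about 3 mm, tilt under 0.1 rad, barrel between the prongs), at rest; the carrier stack, the jar and the mouse are within 15 mm of where they started (horizontal distance between needle_tip and mark_point below 0.004 m and x of probe in the frame of rest between -0.03 and 0.03 m and y of probe in the frame of rest between -0.008 and 0.008 m and z of probe in the frame of rest between 0.032 and 0.039 m and angle between probe's own z axis and vertical below 0.1 rad and linear speed of probe below 0.02 m/s and distance of each of carriers, jar, mouse from where it was at the start of the episode below 0.015 m); the robot touches nothing.
It fails at once if the black test point is touched (contact force between point_black and anything else above 0.3 N).
It fails at once if the probe is pressed on the red test point with more than 15 N (contact force between probe and point_red above 15 N).
It fails at once if the probe is pressed on the blue test point with more than 15 N (contact force between probe and point_blue above 15 N).
It fails at once if the probe is pressed on the carrier or holder with more than 15 N (contact force between probe and holder above 15 N).
It fails at once if the carrier stack, jar or mouse is displaced by more than 15 mm (distance of any of carriers, jar, mouse from where it was at the start of the episode above 0.015 m).
It also fails if it takes over 58 s, if anything falls off the work surface, if the arm or the gripper's body presses on something with over 40 N, if the wrist force passes 120 N, or if a joint passes its speed limit or range.

## Working session

There is one attempt and no reset: what is moved stays moved. The work goes in short steps, Python scripts to look and compute and a tool call to move; the robot and the scene stay as the last step left them, time stands still between calls to the robot, and variables do not carry over. Pictures are saved under pics/ and viewed, at most 10 in all, crops included, and the job is handed in when it is done.

Besides the shell and the picture viewer there is one more tool, called after "Request:" as name([rows], argument=value, ...), one row to a line, values as JSON. arm_command: Moves the arm, as the interface text tells. Shift numbers are shares of 0.5 m and turn numbers shares of 120 degrees, none past 1 either way. Its arguments: {"type":"object","properties":{"targets":{"type":"array"},"claw":{"type":"number"}},"required":["targets"]}

```bash
mkdir -p pics; python3 - <<'E'
from bench import robot
import cv2
for n in ("top","scene"):
    im=robot.snapshot(n); cv2.imwrite(f"pics/{n}0.png",im[:,:,::-1])
for n in ("top","scene","wrist"): print(n,robot.camera_info(n))
print(robot.get_obs())
E
```

```text
top {'vfov': 52.502189049987194, 'cx': 317.4086532817487, 'cy': 245.87261386514504, 'extrinsics': array([[ 0.02907262,  0.98981501, -0.13935933,  0.50087937],
       [-0.99914197,  0.03289038,  0.0251703 ,  0.0239105 ],
       [ 0.02949753,  0.13850799,  0.98992193,  0.88583897],
       [ 0.        ,  0.        ,  0.        ,  1.        ]])}
scene {'vfov': 48.29736504761782, 'cx': 312.32995542215536, 'cy': 241.88920222214986, 'extrinsics': array([[ 1.09036125e-01, -8.29567932e-01,  5.47656981e-01,
         1.22790049e+00],
       [ 9.94037397e-01,  9.05065803e-02, -6.08129357e-02,
        -5.43180169e-02],
       [ 8.81900726e-04,  5.51022327e-01,  8.34490035e-01,
         9.95066994e-01],
       [ 0.00000000e+00,  0.00000000e+00,  0.00000000e+00,
         1.00000000e+00]])}
wrist {'vfov': 59.56857202256577, 'cx': 323.91708572143625, 'cy': 237.73841185042397, 'T_tool_cam': array([[ 2.79837518e-04,  9.61769323e-01,  2.73860714e-01,
         8.01756592e-02],
       [ 9.99999938e-01, -2.10973165e-04, -2.80909161e-04,
         1.46100469e-03],
       [-2.12392552e-04,  2.73860775e-01, -9.61769323e-01,
        -1.79407358e-01],
       [ 0.00000000e+00,  0.00000000e+00,  0.00000000e+00,
         1.00000000e+00]])}
{'time': 0.1, 'joint_positions': array([-1.40607100e+00,  8.78751621e-02,  1.37208155e+00, -4.82364752e-06,
        1.68356182e+00, -1.03083154e-01]), 'qvel': array([-7.07922029e-05, -2.06397720e-03, -4.37161148e-03,  1.68182326e-03,
       -2.59836037e-04, -6.37916357e-04]), 'joint_torque': array([ 1.96187983e-03, -3.41255200e+01, -3.03300333e+01,  7.19825272e-02,
        3.05062300e-02, -9.64514425e-05]), 'tool_pos': array([ 0.14546466, -0.52992145,  0.20443538]), 'ee_rot': array([-3.13967650e+00, -1.93406498e-04,  2.67807753e-01]), 'wrist_force': array([-0.79338812,  0.21128932,  0.34032568]), 'wrist_torque': array([ 0.02970259, -0.02260136,  0.00036982]), 'finger_force': 0.0, 'width': 0.09387131831085148}
```

View pics/top0.png

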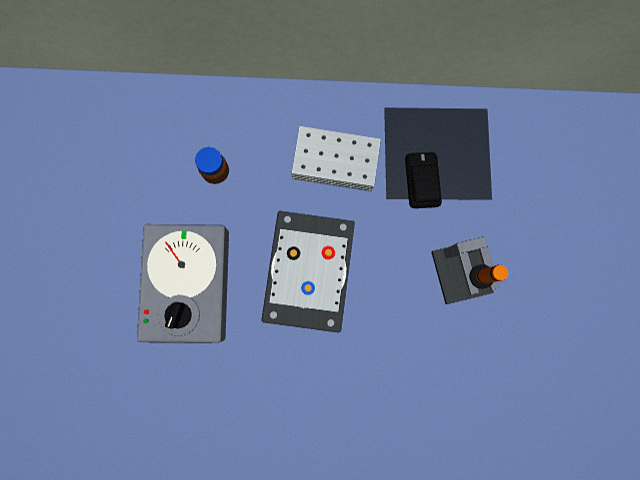

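The top view shows the tester with dial centre ~(181,264) and knob ~(178,316). The points are black (293,253), red (328,252) and blue (308,288). The probe handle top is at ~(500,273), with the rest around (470,270).

```bash
cat > h.py <<'E'
import numpy as np, cv2
from bench import robot
def ray(cam,uv,obs=None):
    c=robot.camera_info(cam); f=240/np.tan(np.radians(c['vfov']/2))
    if cam=='wrist':
        from scipy.spatial.transform import Rotation as R
        T=np.eye(4);T[:3,:3]=R.from_euler('xyz',obs['ee_rot']).as_matrix();T[:3,3]=obs['tool_pos'];T=T@c['T_tool_cam']
    else: T=c['extrinsics']
    d=np.array([(uv[0]-c['cx'])/f,-(uv[1]-c['cy'])/f,-1.])
    return T[:3,3],T[:3,:3]@d
def at(cam,uv,z,obs=None):
    o,d=ray(cam,uv,obs); return o+d*(z-o[2])/d[2]
def proj(cam,p,obs=None):
    o,_=ray(cam,(0,0),obs); c=robot.camera_info(cam); f=240/np.tan(np.radians(c['vfov']/2))
    if cam=='wrist':
        from scipy.spatial.transform import Rotation as R
        Rm=R.from_euler('xyz',obs['ee_rot']).as_matrix()@c['T_tool_cam'][:3,:3]
    else: Rm=c['extrinsics'][:3,:3]
    q=Rm.T@(np.array(p)-o); return c['cx']-f*q[0]/q[2], c['cy']+f*q[1]/q[2]
E
python3 - <<'E'
from h import *
t=cv2.imread("pics/top0.png");s=cv2.imread("pics/scene0.png")
a=cv2.resize(t[215:350,130:235],None,fx=4,fy=4,interpolation=2)
b=cv2.resize(t[225:315,425:520],None,fx=4,fy=4,interpolation=2)
o=np.zeros((540,800,3),np.uint8);o[:540,:420]=a;o[:360,420:800]=b
cv2.imwrite("pics/crop.png",o)
for n,uv,z in [("red",(328,252.5),.046),("blue",(308,288),.046),("black",(293,253),.046),("dial",(181.5,264.5),.056),("knob",(178,315),.085),("handle",(500,273),.170),("collar",(480,277),.096)]: print(n,at("top",uv,z).round(4))
E
```

```text
red [ 0.6081 -0.0162  0.046 ]
blue [0.5454 0.0166 0.046 ]
black [0.6052 0.0446 0.046 ]
dial [0.5781 0.2328 0.056 ]
knob [0.4934 0.2256 0.085 ]
handle [ 0.5699 -0.2677  0.17  ]
collar [ 0.5694 -0.2645  0.096 ]
```

View pics/crop.png

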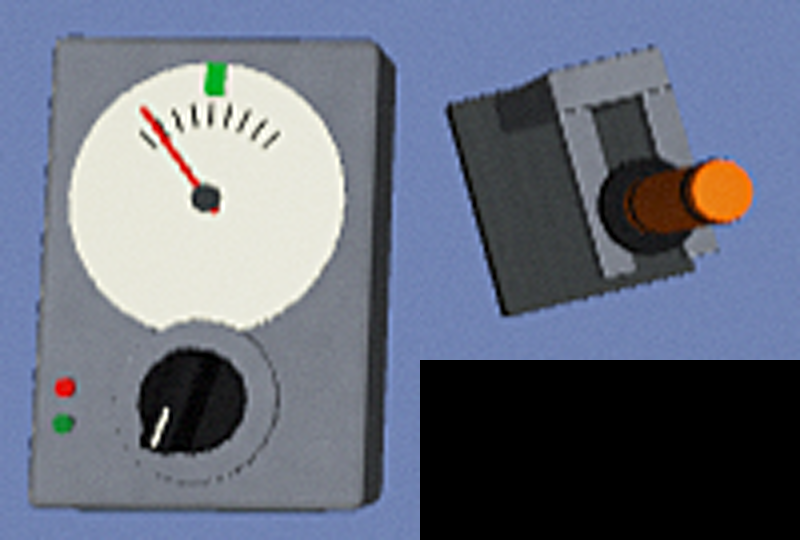

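View pics/scene0.png

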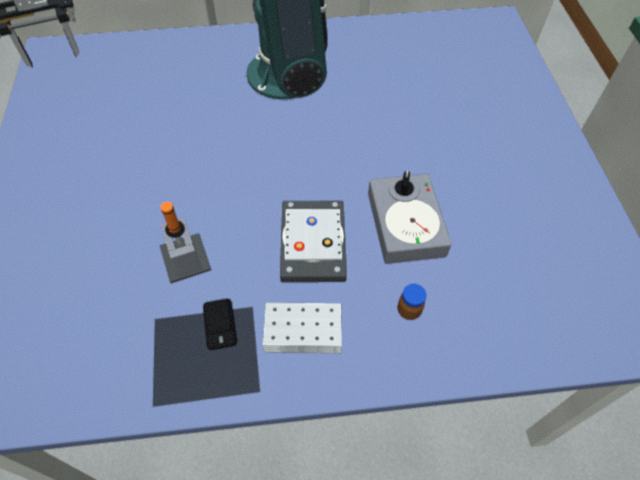

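The needle tip is at ~(166.2,242), the green mark at ~(184,234.7) and the pivot at (181.5,264.5). The bar is tilted clockwise from the tester x axis, and the rest's fork opens towards the robot with its post at far +x.

```bash
python3 - <<'E'
from h import *
A=lambda u,v,z:at("top",(130+u/4,215+v/4),z)[:2]
c=A(206,198,.057);n=A(145,108,.057);m=A(216,79,.056);k=A(190,400,.085)
an=lambda d:np.arctan2(d[1],d[0])
print(c,k,np.hypot(*(n-c)),np.hypot(*(m-c)),"needle",an(n-c),"mark",an(m-c),"tester yaw",an(c-k),"knob turn",2*(an(n-c)-an(m-c)))
# box top corners
P=[A(58,40,.055),A(378,42,.055),A(363,505,.055),A(32,505,.055)]
ctr=np.mean(P,0);print("box",ctr,an(P[0]-P[3]),an(P[1]-P[2]))
B=lambda u,v,z:at("top",(425+(u-420)/4,225+v/4),z)[:2]
q=[B(553,75,.09),B(605,278,.09),B(656,45,.09),B(716,250,.09)]
print("rest",q,an(q[0]-q[1]),an(q[2]-q[3]),"handletop",B(721,190,.17),"collar",B(643,207,.096))
E
```

```text
[0.5779871  0.23255792] [0.49332781 0.22639046] 0.047186637259382984 0.0513630084922842 needle 0.6461501308913815 mark -0.010566780124435843 tester yaw 0.07272187639846833 knob turn 1.3134338220316346
box [0.54800254 0.23005043] 0.02334008904502105 0.02367607796567696
rest [array([ 0.6242908 , -0.23103347]), array([ 0.54060947, -0.25163746]), array([ 0.63843541, -0.27464559]), array([ 0.55352493, -0.29804401])] 0.2414175838743921 0.26889208965747796 handletop [ 0.57063597 -0.26808254] collar [ 0.56982554 -0.26573803]
```

Request:
arm_command([
  [0.27,0.6,0.03,0.38],
  [0.27,0.6,0.03,0.38],
  [0.27,0.6,0.03,0.38],
  [0.27,0.6,0.03,0.38],
  [0.27,0.6,0.03,0.38],
  [0.27,0.6,0.03,0.38],
  [0.27,0.6,0.03,0.38],
  [0.27,0.6,0.03,0.38],
], claw=0)

```text
time: 0.77
tool_pos: [0.2807, -0.2281, 0.2202]
ee_rot: [3.142, -0.0, 1.065]
wrist_force: [1.9, 0.6, -0.4]
width: 0.0938
finger_force: 0.0
```

Request:
arm_command([
  [0.28,0.6,-0.02,0.45],
  [0.28,0.6,-0.02,0.45],
  [0.28,0.6,-0.02,0.45],
  [0.28,0.6,-0.02,0.45],
  [0.28,0.6,-0.02,0.45],
  [0.28,0.6,-0.02,0.45],
  [0.28,0.6,-0.02,0.45],
  [0.28,0.6,-0.02,0.45],
])

```text
time: 1.43
tool_pos: [0.4206, 0.0721, 0.2101]
ee_rot: [-3.142, 0.0, 2.012]
wrist_force: [0.2, -0.3, 0.7]
width: 0.094
finger_force: 0.0
```

Request:
arm_command([
  [0.142,0.31,-0.02,0.38],
  [0.142,0.31,-0.02,0.38],
  [0.142,0.31,-0.02,0.38],
  [0.142,0.31,-0.02,0.38],
  [0.142,0.31,-0.02,0.38],
  [0.142,0.31,-0.02,0.38],
  [0.142,0.31,-0.02,0.38],
  [0.142,0.31,-0.02,0.38],
])

```text
time: 2.1
tool_pos: [0.4912, 0.225, 0.1995]
ee_rot: [-3.14, -0.002, 2.804]
wrist_force: [0.1, -0.1, 0.4]
width: 0.094
finger_force: 0.0
```

```bash
python3 - <<'E'
from h import *
o=robot.get_obs(); im=robot.snapshot("wrist")
cv2.imwrite("pics/w1.png",im[:,:,::-1]); 
import pickle; pickle.dump(o,open("o1.pkl","wb")); print(o['tool_pos'],o['ee_rot'],o['joint_positions'])
E
```

```text
[0.49120635 0.22495767 0.1994797 ] [-3.14043056e+00 -1.50443811e-03  2.80354340e+00] [ 3.24500415e-01  6.82467255e-02  1.40282658e+00  9.24697017e-06
  1.67242032e+00 -9.08246599e-01]
```

View pics/w1.png

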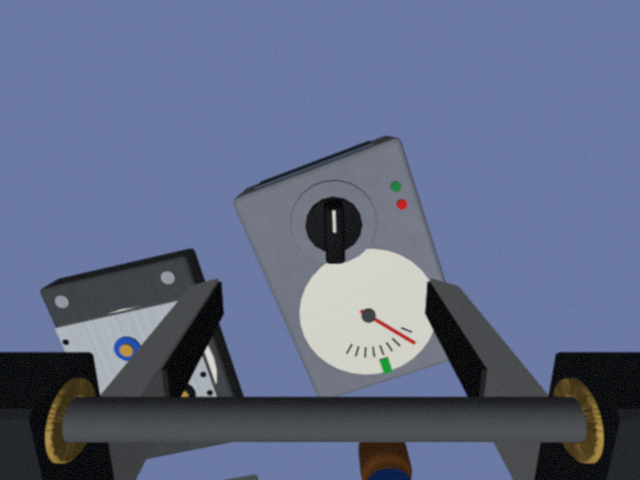

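The wrist view shows the knob bar running vertically in the picture at column ~334, with the skirt centre at (334,225). The needle runs from the pivot (368,315) to its tip (414,343), and the mark is at (386,365). Bar and gripper are already nearly aligned.

```bash
python3 - <<'E'
from h import *
import pickle; o=pickle.load(open("o1.pkl","rb"))
W=lambda u,v,z:at("wrist",(u,v),z,o)[:2]
an=lambda d:np.arctan2(d[1],d[0])
print("skirt",W(334,225.5,.069),"ring",W(333.5,223,.055))
print("line",an(W(334,208,.099)-W(334,233,.099)), "bar edges", an(W(328,200,.099)-W(327,262,.099)))
c=W(368,315,.057);n=W(414.5,343,.057);m=W(386,365,.056)
print(c,np.hypot(*(n-c)),np.hypot(*(m-c)),an(n-c),an(m-c),2*(an(n-c)-an(m-c)))
P=[W(235,201,.055),W(398,139,.055),W(468,353,.055),W(320,397,.055)]
print(P, an(P[3]-P[0]))
# red/blue mask of wrist pic for needle line
im=cv2.imread("pics/w1.png").astype(int);b,g,r=im[...,0],im[...,1],im[...,2]
for nm,mk in (("red",(r>140)&(g<100)&(b<100)),("green",(g>120)&(r<100)&(b<110))):
    mk[:240]=0; ys,xs=np.nonzero(mk); print(nm,len(xs),xs.mean(),ys.mean(),xs.min(),xs.max(),ys.min(),ys.max())
    if nm=="red":
        p=np.array([W(x,y,.057) for x,y in zip(xs,ys)]); d=np.linalg.svd(p-p.mean(0))[2][0]; d*=np.sign(d[0]); na=an(d); print("needle angle",na)
    else:
        m=W(xs.mean(),ys.mean(),.056); print("mark",m,np.hypot(*(m-c)),an(m-c),2*(na-an(m-c)))
E
```

```text
skirt [0.49297696 0.23120439] ring [0.49432902 0.23063691]
line 2.8103543079983897 bar edges 2.7905537458315486
[0.57876936 0.23222398] 0.04842445596278137 0.051402263272751776 0.6587331185647499 0.004036946401372443 1.309392344326755
[array([0.45200427, 0.16356703]), array([0.44889638, 0.29761431]), array([0.64303839, 0.30315202]), array([0.64251215, 0.16678442])] 0.016886855457797487
red 120 392.64166666666665 329.7583333333333 361 414 310 343
needle angle 0.6624858372451035
green 119 385.4621848739496 365.29411764705884 380 391 358 373
mark [0.6302956 0.2319015] 0.05152725097353748 -0.006258526515797817 1.3374887275218026
```

Request:
arm_command([
  [0.0046,0.011,-0.06,0],
  [0.0046,0.011,-0.12,0],
  [0.0046,0.011,-0.18,0],
  [0.0046,0.011,-0.22,0],
  [0.0046,0.011,-0.247,0],
  [0.0046,0.011,-0.247,0],
])

```text
time: 2.65
tool_pos: [0.491, 0.2288, 0.0727]
ee_rot: [-3.137, -0.006, 2.8]
wrist_force: [-0.4, 0.1, -0.5]
width: 0.0942
finger_force: 0.0
```

Request:
arm_command([
  [0,0,0,0],
  [0,0,0,0],
  [0,0,0,0],
  [0,0,0,0],
  [0,0,0,0],
  [0,0,0,0],
  [0,0,0,0],
  [0,0,0,0],
], claw=1)

```text
time: 3.32
tool_pos: [0.4939, 0.2301, 0.0772]
ee_rot: [3.141, 0.0, 2.802]
wrist_force: [0.3, -0.2, -1.4]
width: 0.0439
finger_force: 0.0
```

Request:
arm_command([
  [0,0,-0.006,0],
  [0,0,-0.006,0],
  [0,0,-0.006,0],
  [0,0,-0.006,0],
  [0,0,-0.006,0],
  [0,0,-0.006,0],
  [0,0,-0.006,0],
  [0,0,-0.006,0],
])

```text
time: 3.98
tool_pos: [0.4944, 0.2313, 0.0739]
ee_rot: [3.139, 0.001, 2.802]
wrist_force: [2.9, 4.8, -3.6]
width: 0.0136
finger_force: 30.0
```

Request:
arm_command([
  [0,0,0,-0.05],
  [0,0,0,-0.1],
  [0,0,0,-0.15],
  [0,0,0,-0.2],
  [0,0,0,-0.25],
  [0,0,0,-0.3],
  [0,0,0,-0.35],
  [0,0,0,-0.35],
])

```text
time: 4.65
tool_pos: [0.4935, 0.2301, 0.0738]
ee_rot: [-3.141, -0.0, 2.067]
wrist_force: [-0.3, 1.9, -1.0]
width: 0.0139
finger_force: 30.0
```

Request:
arm_command([
  [0,0,0,-0.05],
  [0,0,0,-0.1],
  [0,0,0,-0.15],
  [0,0,0,-0.2],
  [0,0,0,-0.25],
  [0,0,0,-0.28],
  [0,0,0,-0.28],
  [0,0,0,-0.28],
])

```text
time: 5.32
tool_pos: [0.4923, 0.2299, 0.0738]
ee_rot: [-3.138, 0.001, 1.486]
wrist_force: [-4.4, 0.0, 2.4]
width: 0.0139
finger_force: 30.0
```

```bash
cat > needle.py <<'E'
from h import *
def needle(fn=None):
    im=robot.snapshot("top"); 
    if fn: cv2.imwrite(fn,im[:,:,::-1])
    im=im.astype(int); r,g,b=im[...,0],im[...,1],im[...,2]
    an=lambda d:np.arctan2(d[1],d[0])
    w=np.zeros(r.shape,bool); w[225:285,145:220]=1
    c=at("top",(181.5,264.5),.057)[:2]
    T=lambda mk,z:np.array([at("top",(x,y),z)[:2] for y,x in zip(*np.nonzero(mk&w))])
    R=T((r>130)&(g<110)&(b<110)&(r-g>60),.057);G=T((g>100)&(r<100)&(b<110),.056)
    if len(G)<5 or len(R)<5: print("few",len(R),len(G)); return
    R=R[np.hypot(*(R-c).T)>.012]
    m=G.mean(0);print(len(R),len(G),"needle",an(R.mean(0)-c),"mark",an(m-c),"knob left",2*(an(R.mean(0)-c)-an(m-c)))
E
python3 -c "
from needle import *
needle('pics/t2.png');o=robot.get_obs();print(o['time'],o['tool_pos'],o['ee_rot'],o['wrist_force'],o['wrist_torque'])"
```

```text
29 36 needle 0.00737831456634063 mark 0.02504588311289445 knob left -0.035335137093107635
5.3667 [0.49225157 0.22988563 0.07383689] [-3.13816407e+00  1.02225610e-03  1.48580572e+00] [-5.7271318  -0.19756806  1.40847979] [ 0.09759651  0.94136546 -0.02969206]
```

Request:
arm_command([
  [0,0,0,0],
  [0,0,0,0],
  [0,0,0,0],
  [0,0,0,0],
  [0,0,0,0],
  [0,0,0.06,0],
  [0,0,0.14,0],
  [0,0,0.22,0],
], claw=0)

```text
time: 6.03
tool_pos: [0.493, 0.2296, 0.1838]
ee_rot: [-3.139, 0.002, 1.483]
wrist_force: [1.7, 0.7, 0.3]
width: 0.0638
finger_force: 0.0
```

```bash
python3 -c "
from needle import *
o=robot.get_obs();import pickle
w=robot.snapshot('wrist');pickle.dump(o,open('o3.pkl','wb'))
needle('pics/t3.png');print(o['time'],o['tool_pos'],o['ee_rot'],o['width'])
t=cv2.imread('pics/t3.png');out=np.zeros((480,800,3),np.uint8);out[:360,:480]=cv2.resize(w[:,:,::-1],(480,360));out[:320,480:]=cv2.resize(t[220:300,140:220],(320,320),interpolation=2)
cv2.imwrite('pics/c3.png',out);cv2.imwrite('pics/w3.png',w[:,:,::-1])"
```

```text
37 34 needle 0.013957198262741524 mark -0.0032492723914553964 knob left 0.03441294130839384
6.0333 [0.49298554 0.2296003  0.18380487] [-3.13866113e+00  1.60869384e-03  1.48273130e+00] 0.06382456626699774
```

View pics/c3.png

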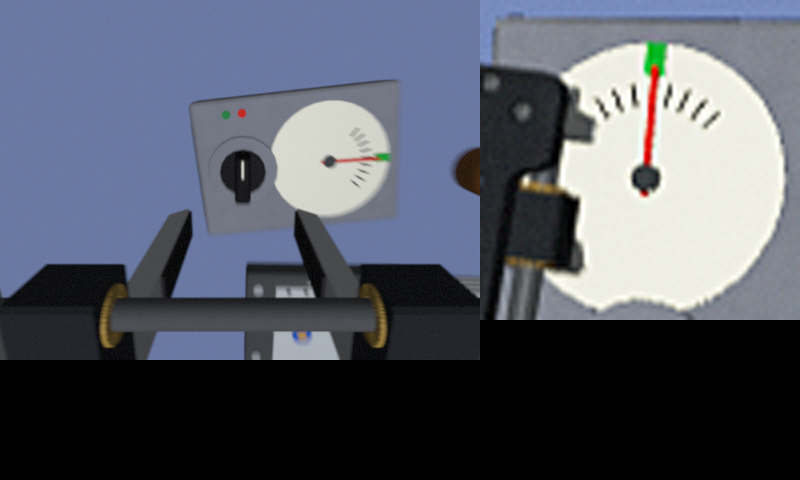

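The needle lies on the green mark (tip at ~(655,68) in the crop, inside the green bar). Next, go over the probe.

Request:
arm_command([
  [0.02,-0.05,0.06,-0.05],
  [0.077,-0.497,0.14,-0.3],
  [0.077,-0.497,0.14,-0.3],
  [0.077,-0.497,0.14,-0.3],
  [0.077,-0.497,0.14,-0.3],
  [0.077,-0.497,0.14,-0.3],
  [0.077,-0.497,0.14,-0.3],
  [0.077,-0.497,0.14,-0.3],
])

```text
time: 6.8
tool_pos: [0.533, -0.0229, 0.2542]
ee_rot: [3.139, 0.001, 0.848]
wrist_force: [0.7, 0.6, 0.1]
width: 0.0937
finger_force: 0.0
```

Request:
arm_command([
  [0.077,-0.497,0.01,-0.284],
  [0.077,-0.497,0.01,-0.284],
  [0.077,-0.497,0.01,-0.284],
  [0.077,-0.497,0.01,-0.284],
  [0.077,-0.497,0.01,-0.284],
  [0.077,-0.497,0.01,-0.284],
  [0.077,-0.497,0.01,-0.284],
  [0.077,-0.497,0.01,-0.284],
])

```text
time: 7.47
tool_pos: [0.5708, -0.2681, 0.2567]
ee_rot: [-3.139, 0.002, 0.257]
wrist_force: [0.4, 0.8, -0.1]
width: 0.0942
finger_force: 0.0
```

```bash
python3 -c "
from needle import *
needle()
o=robot.get_obs();import pickle
w=robot.snapshot('wrist');pickle.dump(o,open('o4.pkl','wb'))
print(o['time'],o['tool_pos'],o['ee_rot'],o['joint_positions'])
cv2.imwrite('pics/w4.png',w[:,:,::-1])"
```

```text
36 34 needle 0.015631315757858328 mark 0.023519414780352126 knob left -0.015776198044987595
7.5167 [ 0.57091269 -0.26646178  0.25756944] [-3.13930113e+00  1.09383370e-03  2.59329048e-01] [-5.27108255e-01  2.68144569e-01  1.05939548e+00  8.70541231e-04
  1.81644720e+00  7.84570971e-01]
```

View pics/w4.png

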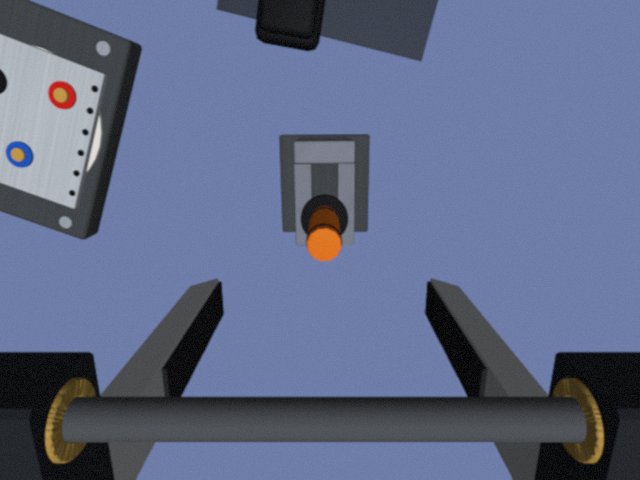

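The wrist view shows the handle top at (324,244), collar centre at ~(324,217) and the rest aligned with the picture. Red gold is at (61.5,95) and blue gold at (18,155).

```bash
python3 - <<'E'
from h import *
import pickle; o=pickle.load(open("o4.pkl","rb"))
W=lambda u,v,z:at("wrist",(u,v),z,o)[:2].round(4)
print("top",W(324,244,.17),"collar",W(324,217,.096),"red",W(61.5,95,.046),"blue",W(18,155,.046))
a,b=W(294.5,163,.09),W(355,163,.09);e,f=W(296,245,.09),W(353.5,245,.09)
print("prong corners",a,b,e,f,"postedge mid",(a+b)/2,"ends mid",(e+f)/2,"yaw",np.arctan2(*((a+b)/2-(e+f)/2)[::-1]), "seat",((a+b)/2+(e+f)/2)/2)
o=pickle.load(open("o3.pkl","rb"));k=640/480
print("blue from o3?",at("wrist",(302*k,336*k),.046,o).round(4))
def gold(name,fn,o=None):
    im=cv2.imread(fn).astype(int);b,g,r=im[...,0],im[...,1],im[...,2]
    red=((r>150)&(g<90)&(b<90)); blu=((b>130)&(r<80)&(g<120))
    return red,blu
E
```

```text
top [ 0.571  -0.2679] collar [ 0.5721 -0.2674] red [ 0.6081 -0.0175] blue [0.545  0.0165]
prong corners [ 0.6084 -0.2328] [ 0.6211 -0.2807] [ 0.5405 -0.2508] [ 0.5533 -0.2988] postedge mid [ 0.61475 -0.25675] ends mid [ 0.5469 -0.2748] yaw 0.2600060341869535 seat [ 0.580825 -0.265775]
blue from o3? [0.5476 0.0129 0.046 ]
```

Request:
arm_command([
  [0,-0.002,-0.06,0],
  [0,-0.002,-0.12,0],
  [0,-0.002,-0.18,0],
  [0,-0.002,-0.23,0],
  [0,-0.002,-0.265,0],
  [0,-0.002,-0.283,0],
  [0,-0.002,-0.283,0],
  [0,-0.002,-0.283,0],
])

```text
time: 8.23
tool_pos: [0.5713, -0.2667, 0.1184]
ee_rot: [3.141, -0.001, 0.261]
wrist_force: [0.5, -0.8, 0.8]
width: 0.094
finger_force: 0.0
```

Request:
arm_command([
  [0,-0.002,-0.004,0],
  [0,-0.002,-0.004,0],
  [0,-0.002,-0.004,0],
  [0,-0.002,-0.004,0],
  [0,-0.002,-0.004,0],
  [0,-0.002,-0.004,0],
  [0,-0.002,-0.004,0],
  [0,-0.002,-0.004,0],
], claw=1)

```text
time: 8.9
tool_pos: [0.5708, -0.269, 0.1155]
ee_rot: [3.142, 0.0, 0.259]
wrist_force: [-0.0, -0.1, 0.3]
width: 0.044
finger_force: 0.0
```

Request:
arm_command([
  [0,0,0,0],
  [0,0,0,0],
  [0,0,0,0],
  [0,0,0,0],
  [0,0,0,0],
  [0,0,0,0],
])

```text
time: 9.4
tool_pos: [0.5708, -0.2687, 0.1154]
ee_rot: [-3.141, 0.0, 0.26]
wrist_force: [0.5, 1.1, 0.3]
width: 0.024
finger_force: 30.0
```

Request:
arm_command([
  [0,0,0.04,0],
  [0,0,0.1,0],
  [0,0,0.16,0],
  [0,0,0.2,0],
  [0.03,0.12,0.2,0],
  [0.06,0.2,0.2,0],
  [0.074,0.28,0.2,0],
  [0.074,0.36,0.2,0],
])

```text
time: 10.07
tool_pos: [0.6072, -0.1056, 0.2149]
ee_rot: [3.141, -0.0, 0.258]
wrist_force: [0.3, 0.2, -1.5]
width: 0.0236
finger_force: 30.0
```

Request:
arm_command([
  [0,0.08,0,0],
  [0,0.14,-0.02,0],
  [0,0.143,-0.06,0],
  [0,0.143,-0.1,0],
  [0,0.143,-0.12,0],
  [0,0.143,-0.12,0],
  [0,0.143,-0.12,0],
])

```text
time: 10.65
tool_pos: [0.6062, -0.0357, 0.1549]
ee_rot: [-3.141, 0.001, 0.259]
wrist_force: [0.5, -0.6, 0.1]
width: 0.0236
finger_force: 30.0
```

```bash
python3 -c "
from needle import *
needle('pics/t5.png')
o=robot.get_obs();print(o['time'],o['tool_pos'],o['ee_rot'],o['wrist_force'],o['width'])
w=robot.snapshot('wrist')[:,:,::-1];s=robot.snapshot('scene')[:,:,::-1]
out=np.zeros((360,800,3),np.uint8);out[:360,:480]=cv2.resize(w,(480,360));out[:320,480:]=cv2.resize(s[180:280,260:360],(320,320),interpolation=2)
cv2.imwrite('pics/c5.png',out)
tip=o['tool_pos']+np.array([0,0,-.0804]);print('tip',tip,'scene px of tip',proj('scene',tip),'red',proj('scene',(.608,-.017,.046)))"
```

```text
37 31 needle 0.013957198262741524 mark 0.012468103460054381 knob left 0.0029781896053742846
10.7 [ 0.6068796  -0.03589616  0.15621819] [ 3.14105771e+00 -7.65572740e-04  2.58605329e-01] [-0.10962184 -0.48663745 -0.39502685] 0.023726854626496985
tip [ 0.6068796  -0.03589616  0.07581819] scene px of tip (np.float64(288.07817537808273), np.float64(236.9049507142765)) red (np.float64(297.53589254968557), np.float64(244.40579483410394))
```

View pics/c5.png

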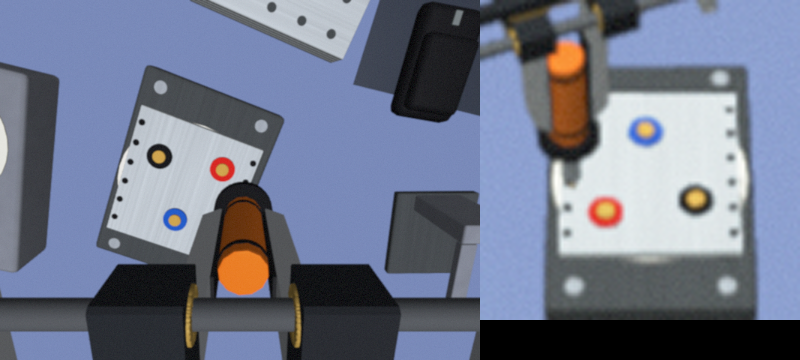

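The probe hangs straight in the gripper, with its tip in the scene picture where predicted (288,237). Red gold is at scene px ~(299,246) and at wrist px (296,226).

```bash
python3 -c "
from needle import *
o=robot.get_obs()
t=cv2.imread('pics/t5.png');s=robot.snapshot('scene')[:,:,::-1];w=robot.snapshot('wrist')[:,:,::-1]
print(o['tool_pos'])
def cen(im,sel,box):
    x0,y0,x1,y1=box; p=im[y0:y1,x0:x1].astype(int); b,g,r=p[...,0],p[...,1],p[...,2]
    m=sel(b,g,r); cs,_=cv2.findContours(m.astype(np.uint8),0,1); c=max(cs,key=cv2.contourArea); (x,y),rr=cv2.minEnclosingCircle(c) ; M=cv2.boundingRect(c); e=(M[0]+M[2]/2-.5,M[1]+M[3]/2-.5); return e[0]+x0,e[1]+y0,rr
red=lambda b,g,r:(r>140)&(g<100)&(b<100)
blu=lambda b,g,r:(b>110)&(r<90)&(b-r>70)
for n,im,rb,bb in (('top',cv2.imread('pics/top0.png'),(310,235,345,270),(295,275,322,302)),('scene',s,(290,235,310,256),(302,212,322,230)),('wrist',w,(270,190,330,260),(205,265,262,320))):
  for k,sel,box in (('red',red,rb),('blue',blu,bb)):
    u=cen(im,sel,box); print(n,k,np.round(u,1),at(n,u[:2],.0425,o)[:2].round(4))
"
```

```text
[ 0.60743917 -0.03600447  0.15729185]
top red [328.  252.    6.6] [ 0.6094 -0.0164]
top blue [307.5 287.5   6.7] [0.5464 0.0175]
scene red [299.  246.    4.5] [ 0.6101 -0.0142]
scene blue [311.  221.5   4.3] [0.5493 0.018 ]
wrist red [295.5 226.   16. ] [ 0.608  -0.0163]
wrist blue [233.  293.   15.3] [0.5451 0.017 ]
```

Request:
arm_command([
  [0.003,0.04,0,0],
  [0.003,0.04,0,0],
  [0.003,0.04,-0.02,0],
  [0.003,0.04,-0.04,0],
  [0.003,0.04,-0.05,0],
  [0.003,0.04,-0.05,0],
  [0.003,0.04,-0.05,0],
])

```text
time: 11.48
tool_pos: [0.6073, -0.0157, 0.1292]
ee_rot: [-3.141, 0.002, 0.259]
wrist_force: [-1.0, -1.3, -1.3]
width: 0.0237
finger_force: 30.0
```

Request:
arm_command([
  [0.002,0,-0.006,0],
  [0.002,0,-0.012,0],
  [0.002,0,-0.014,0],
  [0.002,0,-0.014,0],
  [0.002,0,-0.014,0],
  [0.002,0,-0.014,0],
  [0.002,0,-0.014,0],
  [0.002,0,-0.014,0],
])

```text
time: 12.15
tool_pos: [0.6095, -0.0155, 0.124]
ee_rot: [3.141, -0.001, 0.259]
wrist_force: [1.1, -0.7, 1.0]
width: 0.0234
finger_force: 30.0
```

Request:
arm_command([
  [0,0,-0.002,0],
  [0,0,-0.002,0],
  [0,0,-0.002,0],
  [0,0,-0.002,0],
  [0,0,-0.002,0],
])

```text
time: 12.57
tool_pos: [0.6091, -0.0153, 0.1226]
ee_rot: [3.141, -0.0, 0.259]
wrist_force: [1.1, -0.1, 1.9]
width: 0.0235
finger_force: 30.0
```

```bash
python3 -c "
from h import *
F=[]
for i in range(4):
    w=robot.snapshot('wrist');o=robot.get_obs();F.append(np.r_[o['wrist_force'],o['tool_pos']])
print(np.mean(F,0).round(4))"
```

```text
[ 1.234  -0.5578  1.3092  0.6091 -0.0153  0.1226]
```

Request:
arm_command([
  [0,0,0.03,0],
  [0,0,0.06,0],
  [-0.06,0.03,0.06,0],
  [-0.126,0.065,0.06,0],
  [-0.126,0.065,0.06,0],
  [-0.126,0.065,0.04,0],
  [-0.126,0.065,0.02,0],
  [-0.126,0.065,0.013,0],
])

```text
time: 13.43
tool_pos: [0.5452, 0.017, 0.1262]
ee_rot: [-3.14, 0.004, 0.259]
wrist_force: [0.7, -0.2, -0.8]
width: 0.0237
finger_force: 30.0
```

Request:
arm_command([
  [0,0,0,0],
  [0,0,0,0],
  [0,0,0,0],
])

```text
time: 13.68
tool_pos: [0.5466, 0.0169, 0.1289]
ee_rot: [3.142, 0.0, 0.259]
wrist_force: [-0.3, 0.1, -0.8]
width: 0.0233
finger_force: 30.0
```

Request:
arm_command([
  [-0.001,0,-0.006,0],
  [-0.001,0,-0.01,0],
  [-0.001,0,-0.013,0],
  [-0.001,0,-0.013,0],
  [-0.001,0,-0.013,0],
  [-0.001,0,-0.013,0],
  [-0.001,0,-0.013,0],
  [-0.001,0,-0.013,0],
])

```text
time: 14.35
tool_pos: [0.5459, 0.0171, 0.123]
ee_rot: [3.141, -0.001, 0.259]
wrist_force: [2.2, -0.8, 1.2]
width: 0.0237
finger_force: 30.0
```

```bash
python3 -c "
from h import *
F=[]
for i in range(5):
    w=robot.snapshot('wrist');o=robot.get_obs();F.append(np.r_[o['wrist_force'],o['tool_pos']])
print(np.mean(F,0).round(4))
s=robot.snapshot('scene')[:,:,::-1];t=robot.snapshot('top')[:,:,::-1]
out=np.zeros((360,800,3),np.uint8);out[:360,:480]=cv2.resize(w[:,:,::-1],(480,360));out[:320,480:]=cv2.resize(s[180:260,270:350],(320,320),interpolation=2)
cv2.imwrite('pics/c6.png',out)"
```

```text
[ 1.4738 -1.0723  1.5985  0.5457  0.0172  0.1227]
```

View pics/c6.png

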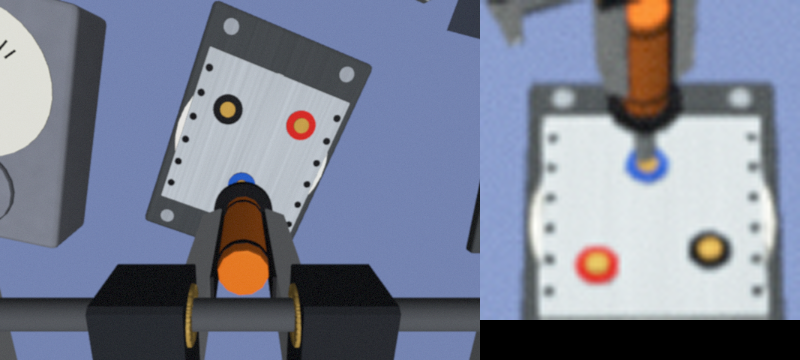

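The scene crop shows the pin standing on the blue point's gold centre (~(646,160)), with the force steady at about 2.5 N. Now I'll carry the probe back to the rest.

Request:
arm_command([
  [0,0,0.06,0],
  [0,0,0.13,0],
  [0,0,0.2,0],
  [0.01,-0.07,0.2,0],
  [0.02,-0.15,0.2,0],
  [0.03,-0.23,0.2,0],
  [0.04,-0.31,0.2,0],
  [0.05,-0.38,0.2,0],
])

```text
time: 15.37
tool_pos: [0.5692, -0.1744, 0.221]
ee_rot: [-3.139, 0.003, 0.259]
wrist_force: [1.6, -0.5, -1.2]
width: 0.0235
finger_force: 30.0
```

Request:
arm_command([
  [0,-0.08,0,0],
  [0,-0.15,0,0],
  [0,-0.19,0,0],
  [0,-0.19,0,0],
  [0,-0.19,0,0],
  [0,-0.19,0,0],
])

```text
time: 15.87
tool_pos: [0.57, -0.2666, 0.2215]
ee_rot: [-3.139, 0.001, 0.26]
wrist_force: [-0.2, -0.3, -0.6]
width: 0.0235
finger_force: 30.0
```

Request:
arm_command([
  [0.002,-0.004,0,0],
  [0.002,-0.004,-0.05,0],
  [0.002,-0.004,-0.1,0],
  [0.002,-0.004,-0.14,0],
  [0.002,-0.004,-0.18,0],
  [0.002,-0.004,-0.2,0],
  [0.002,-0.004,-0.2,0],
  [0.002,-0.004,-0.2,0],
])

```text
time: 16.53
tool_pos: [0.5716, -0.2689, 0.1226]
ee_rot: [-3.141, 0.0, 0.261]
wrist_force: [0.0, -0.5, -0.7]
width: 0.0237
finger_force: 30.0
```

Request:
arm_command([
  [0,0,0,0],
  [0,0,0,0],
  [0,0,0,0],
])

```text
time: 16.78
tool_pos: [0.5723, -0.2702, 0.1244]
ee_rot: [3.139, -0.002, 0.26]
wrist_force: [0.7, -0.3, -0.3]
width: 0.0235
finger_force: 30.0
```

Request:
arm_command([
  [0,0.003,0,0],
  [0,0.003,-0.006,0],
  [0,0.003,-0.012,0],
  [0,0.003,-0.016,0],
  [0,0.003,-0.016,0],
  [0,0.003,-0.016,0],
  [0,0.003,-0.016,0],
])

```text
time: 17.37
tool_pos: [0.5715, -0.2682, 0.1153]
ee_rot: [3.141, -0.0, 0.259]
wrist_force: [-2.3, 0.5, 4.5]
width: 0.0243
finger_force: 30.0
```

Request:
arm_command([
  [0,0,0,0],
  [0,0,0,0],
  [0,0,0,0],
  [0,0,0,0],
  [0,0,0,0],
  [0,0,0,0],
  [0,0,0,0],
  [0,0,0,0],
], claw=0)

```text
time: 18.03
tool_pos: [0.5715, -0.2683, 0.1144]
ee_rot: [3.141, 0.0, 0.259]
wrist_force: [-0.0, 0.3, 0.0]
width: 0.0734
finger_force: 0.0
```

Request:
arm_command([
  [0,0,0.04,0],
  [0,0,0.1,0],
  [0,0,0.16,0],
  [0,0,0.22,0],
  [0,0,0.28,0],
  [0,0,0.283,0],
  [0,0,0.283,0],
  [0,0,0.283,0],
])

```text
time: 18.7
tool_pos: [0.5713, -0.2682, 0.2552]
ee_rot: [-3.141, 0.001, 0.259]
wrist_force: [-0.6, 0.2, -0.2]
width: 0.0943
finger_force: 0.0
```

```bash
python3 -c "
from needle import *
needle('pics/t7.png')
w=robot.snapshot('wrist')[:,:,::-1];t=cv2.imread('pics/t7.png');a=cv2.imread('pics/top0.png')
out=np.zeros((480,800,3),np.uint8);out[:360,:480]=cv2.resize(w,(480,360));out[:240,480:]=cv2.resize(t,(320,240));out[240:480,480:]=cv2.resize(a,(320,240))
cv2.imwrite('pics/c7.png',out);print(robot.get_obs()['tool_pos'],robot.get_obs()['time'])"
```

```text
36 38 needle 0.015631315757858328 mark 0.017307532956378286 knob left -0.003352434397039916
[ 0.5707675  -0.26789087  0.25335619] 18.8
```

View pics/c7.png

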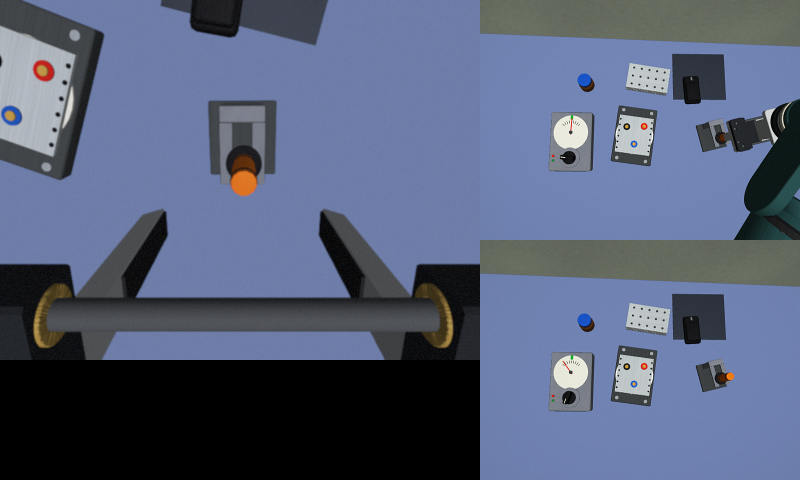

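The probe hangs upright in the fork as at the start, with its handle top at (243,183) in the crop. The needle is on the mark and the bystanders haven't moved.

```bash
python3 -c "
from bench import robot
print(robot.close_job())"
```

```text
the job is handed in; nothing more can be done
None
```

I turned the needle onto the green mark, touched the pin to the red and then the blue gold centre at about 2.5 N each, hung the probe back upright in its fork, and handed the job in at about 19 s; no verdict was returned.

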